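Put the round marble moulds back in their tray

TASK

Gather the four round, hollow-topped graphite marble moulds from the glassworking bench into the tray, each standing upright, hollow up, on the floor of the wooden well that matches its size: the largest mould in the largest well, and so on down to the smallest in the smallest. Leave the flat-topped round puck and the square mould where they stand. Graphite chips easily, so set each mould down rather than dropping it.

Things in the scene. Friction and masses are not known exactly. Their poses are not given: they have to be found in the camera images.
- mould_60: Round dark-grey graphite marble mould that belongs in the tray: an upright cylinder 60 mm across and 50 mm tall with a round hollow 50 mm wide and 18 mm deep in its top (wall 5 mm, sturdy enough to grip across the outside), about 200 g. Starts upright on the bench. Origin: centre of its underside; z up along its axis.
- mould_50: Round dark-grey graphite marble mould that belongs in the tray: an upright cylinder 50 mm across and 50 mm tall with a round hollow 40 mm wide and 18 mm deep in its top (wall 5 mm, sturdy enough to grip across the outside), about 140 g. Starts upright on the bench. Origin: centre of its underside; z up along its axis.
- mould_40: Round dark-grey graphite marble mould that belongs in the tray: an upright cylinder 40 mm across and 50 mm tall with a round hollow 30 mm wide and 18 mm deep in its top (wall 5 mm, sturdy enough to grip across the outside), about 90 g. Starts upright on the bench. Origin: centre of its underside; z up along its axis.
- mould_30: Round dark-grey graphite marble mould that belongs in the tray: an upright cylinder 30 mm across and 50 mm tall with a round hollow 20 mm wide and 18 mm deep in its top (wall 5 mm, sturdy enough to grip across the outside), about 50 g. Starts upright on the bench. Origin: centre of its underside; z up along its axis.
- seat_60: Target for the 60 mm mould: fixed wooden block 98 x 98 x 22 mm with a round well 76 mm wide (largest of the four), 14 mm deep, cork floor. Four blocks stand 2 by 2, 100 mm apart, in a steel tray 212 mm square with walls 16 mm high; which is where varies. Origin: centre of the block's underside, 3 mm above the bench; well centred on it, floor 8 mm and rim 22 mm above it; z up, x and y along its sides.
- seat_50: Target for the 50 mm mould: fixed wooden block 98 x 98 x 22 mm with a round well 66 mm wide (second largest of the four), 14 mm deep, cork floor. Four blocks stand 2 by 2, 100 mm apart, in a steel tray 212 mm square with walls 16 mm high; which is where varies. Origin: centre of the block's underside, 3 mm above the bench; well centred on it, floor 8 mm and rim 22 mm above it; z up, x and y along its sides.
- seat_40: Target for the 40 mm mould: fixed wooden block 98 x 98 x 22 mm with a round well 56 mm wide (second smallest of the four), 14 mm deep, cork floor. Four blocks stand 2 by 2, 100 mm apart, in a steel tray 212 mm square with walls 16 mm high; which is where varies. Origin: centre of the block's underside, 3 mm above the bench; well centred on it, floor 8 mm and rim 22 mm above it; z up, x and y along its sides.
- seat_30: Target for the 30 mm mould: fixed wooden block 98 x 98 x 22 mm with a round well 46 mm wide (smallest of the four), 14 mm deep, cork floor. Four blocks stand 2 by 2, 100 mm apart, in a steel tray 212 mm square with walls 16 mm high; which is where varies. Origin: centre of the block's underside, 3 mm above the bench; well centred on it, floor 8 mm and rim 22 mm above it; z up, x and y along its sides.
- puck: Look-alike that stays: solid round graphite puck, 50 mm across and 50 mm tall, flat top without any hollow. Origin: centre of its underside; z up.
- square_mould: Look-alike that stays: square graphite block 50 x 50 x 50 mm with a round hollow 38 mm wide and 18 mm deep in its top. Origin: centre of its underside; z up, x and y along its sides.
Things that resemble listed ones, but are neither listed nor needed, are in the scene too. What is shaped like the seat_50 but green or orange is not meant. Leave any blue look-alike of the mould_60 alone.

How it is judged:
At the end, for the whole second after the job is handed in: Each of the four round moulds stands upright (within 0.1 rad), hollow up, on the floor of its own well: centre within 12 mm of the well's centre and underside within 3.5 mm of the well floor, at rest. The puck and the square mould stand upright and at rest within 20 mm of where they began (horizontal distance between mould_60 and seat_60 below 0.012 m and z of mould_60 in the frame of seat_60 between 0.004 and 0.0115 m and angle between each of mould_60, mould_50, mould_40, mould_30, puck, square_mould's own z axis and vertical below 0.1 rad and linear speed of each of mould_60, mould_50, mould_40, mould_30, puck, square_mould below 0.02 m/s and horizontal distance between mould_50 and seat_50 below 0.012 m and z of mould_50 in the frame of seat_50 between 0.004 and 0.0115 m and horizontal distance between mould_40 and seat_40 below 0.012 m and z of mould_40 in the frame of seat_40 between 0.004 and 0.0115 m and horizontal distance between mould_30 and seat_30 below 0.012 m and z of mould_30 in the frame of seat_30 between 0.004 and 0.0115 m and distance of each of puck, square_mould from where it was at the start of the episode below 0.02 m); the robot touches nothing.
It fails at once if the 60 mm mould is dropped (free of the fingers and faster than 0.7 m/s, a fall of about 25 mm) (contact force between mould_60 and the fingers below 0.05 N and linear speed of mould_60 above 0.7 m/s).
It fails at once if the 50 mm mould is dropped (free of the fingers and faster than 0.7 m/s, a fall of about 25 mm) (contact force between mould_50 and the fingers below 0.05 N and linear speed of mould_50 above 0.7 m/s).
It fails at once if the 40 mm mould is dropped (free of the fingers and faster than 0.7 m/s, a fall of about 25 mm) (contact force between mould_40 and the fingers below 0.05 N and linear speed of mould_40 above 0.7 m/s).
It fails at once if the 30 mm mould is dropped (free of the fingers and faster than 0.7 m/s, a fall of about 25 mm) (contact force between mould_30 and the fingers below 0.05 N and linear speed of mould_30 above 0.7 m/s).
It also fails if it takes over 102 s, if anything falls off the work surface, if the arm or the gripper's body presses on something with over 40 N, if the wrist force passes 120 N, or if a joint passes its speed limit or range.

ROBOT

A 7-joint arm with a two-finger parallel gripper is mounted at the origin on the work surface. World frame = base frame: x ahead of the robot, y to its left, z up, the work surface at z = 0. Lengths are in m, angles in rad, forces in N, time in s.
With the tool pointing down it reaches from about 0.425 to 0.925 m from the base axis. Payload 6.8 kg.
Tool frame: the origin (TCP) lies at the very end of the fingers, on their centre line; the grasp point (between the pads) lies 19 mm behind it; z points along the fingers, y is the direction in which the jaws open and shut (so a half turn about z gives the same grasp; the last joint's range is limited). The gripper opens to 85 mm and grips with 20 to 120 N. Pads are 22 mm wide; open, the fingers measure 114 mm over their backs; the gripper's body (76 mm by 85 mm) begins 54 mm behind the grasp point. The pads swing forward as they close: fully open they stand 13 mm farther back than shut.
Start: joints at [-1.449, 0.477, 0.022, 1.555, -0.011, 1.109, -0.083], TCP at [0.154, 0.657, 0.211] pointing down, gripper open.
Joint ranges: [-2.96, 2.96], [-0.34, 2.1], [-1.41, 1.46], [0.24, 2.44], [-1.37, 4.51], [0.17, 1.92], [-2.96, 2.96]. Speed limits (rad/s): [2.39, 2.39, 3.14, 3.14, 3.14, 3.14, 3.14].

INTERFACE

Orientations are given as [roll, pitch, yaw] about the fixed x, y, z axes, in that order (R = Rz(yaw) Ry(pitch) Rx(roll)).
In Python, from plant import * gives the robot as it stands.
- The arm moves only by the tool send_rows, never from a script. Its argument "commands" is a list that holds one entry, the list of rows, each a list of 6 numbers: the shift along the world's x, y, z in m, then the turn, a rotation vector about the world's x, y, z in rad. In form: [[[x, y, z, rx, ry, rz], ...]]. A call has exactly 10 rows; each row shifts and turns the commanded pose from where the row before left it; what a row does not reach is not made up. A row lasts 1/8 s, in which the tool goes at most 62.5 mm and 10.7 degrees, less where a joint would pass 70% of its speed; a pose out of reach is approached as far as the arm can. A call with a gripper value outside its range is refused whole. "claw" is the opening, from -1 (shut) to 1 (fully open), set as the call begins (left out, the last holds). The fingers move at their own pace and stop on an object; the grip force is fixed at half the most. Time passes only in rows, so rows that do not move let the fingers close, or fill a call up. It gives the time, the measured TCP pose, the force and the opening at its end, in the units of the state.
- observe(): the state, without advancing time (a new reading comes with each control period).
- get_image(name): name is "scene" or "top"; returns a dict with "frame" (400x640x3 uint8, red, green, blue), "camera_matrix" (3x3 intrinsics, pixels), "R" (3x3) and "t" (3): a world point X has camera coordinates R X + t. Camera axes: x right, y down, z forward; pixel columns grow to the right and rows downward; lengths in m; the calibration is good to about 2 mm. A picture is of the moment at which its call begins. There is no depth.
- finish_job(): hands the job in, once; it reports no verdict.
The state is a dict: "time_s": time; "joints": joint angles; "joint_velocities": joint speeds; "effort": joint torques, N m; "position": TCP position; "tool_rot": TCP orientation; "ft_force": force on the tool from outside, world axes, zero at the start; "wrist_torque": the same for the moment, N m; "gripper_width": finger opening in m.
Only numpy, scipy, OpenCV 4.12 (cv2) and the standard library are available. Lean on these libraries where they do the work, as an engineer would, in place of code of your own. Each camera call takes 0.05 s, during which the arm holds its last target.

## Working session

There is one attempt and no reset: what is moved stays moved. The work goes in short steps, Python scripts to look and compute and a tool call to move; the robot and the scene stay as the last step left them, time stands still between calls to the robot, and variables do not carry over. Pictures are saved under pics/ and viewed, and the job is handed in when it is done.

Besides the shell and the picture viewer there is one more tool, called in YAML: its name, and indented under it one key for each argument. send_rows: Moves the arm, as the interface text tells. Its arguments: {"type":"object","properties":{"commands":{"type":"array"},"claw":{"type":"number"}},"required":["commands"]}

```bash
mkdir -p pics
python3 - <<'E'
from plant import *
import cv2,pickle
s=observe();print({k:s[k] for k in("time_s","position","tool_rot","ft_force","gripper_width")})
for n in("scene","top"):
    d=get_image(n);cv2.imwrite(f"pics/{n}0.png",d["frame"][:,:,::-1]);pickle.dump(d,open(f"{n}0.pkl","wb"));print(n,d["camera_matrix"],d["R"],d["t"])
E
```

```text
{'time_s': 0.0, 'position': array([0.15364885, 0.65661823, 0.20952239]), 'tool_rot': array([-3.13973520e+00,  1.64388285e-04,  2.91180305e+00]), 'ft_force': array([-0.21332839, -0.5820826 ,  0.34979687]), 'gripper_width': 0.08541337518063619}
scene [[396.52908086   0.         315.82862485]
 [  0.         396.52908086 205.01623341]
 [  0.           0.           1.        ]] [[-0.63462632  0.77278942 -0.00677842]
 [ 0.43381407  0.34896846 -0.83067825]
 [-0.63957391 -0.53011086 -0.5567115 ]] [ 0.35597605 -0.14854339  1.27885474]
top [[480.24259929   0.         332.69165595]
 [  0.         480.24259929 199.63443053]
 [  0.           0.           1.        ]] [[-0.01601629 -0.99954955 -0.02538073]
 [-0.99066153  0.01930108 -0.13497108]
 [ 0.13540016  0.02298198 -0.99052442]] [-0.03870873  0.48192019  1.10394632]
```

View pics/top0.png

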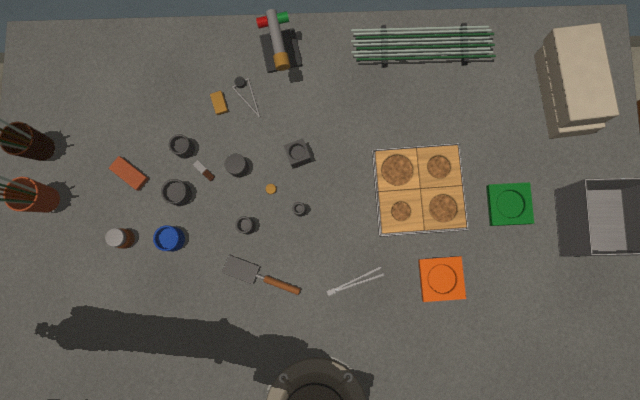

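View pics/scene0.png

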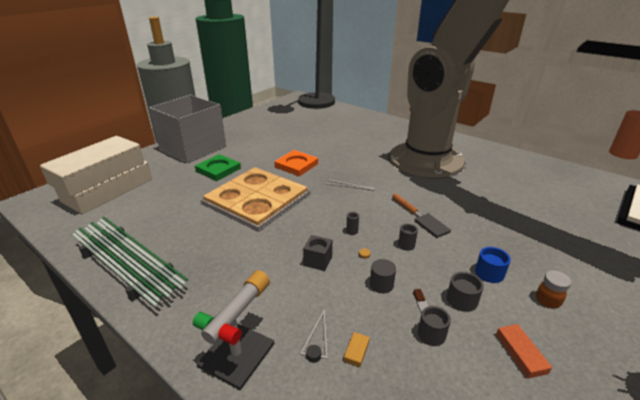

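```bash
cat > h.py <<'E'
import numpy as np,cv2,pickle
def proj(d,X):
    X=np.atleast_2d(X);c=X@d["R"].T+d["t"];p=c@d["camera_matrix"].T;return p[:,:2]/p[:,2:]
def unproj(d,uv,z):
    uv=np.atleast_2d(uv);r=np.linalg.inv(d["camera_matrix"])@np.c_[uv,np.ones(len(uv))].T
    r=(d["R"].T@r).T;C=-d["R"].T@d["t"];return C+r*((z-C[2])/r[:,2])[:,None]
E
python3 - <<'E'
from h import *
d=pickle.load(open("top0.pkl","rb"))
print(proj(d,[[0.154,.657,.21],[0,0,0]]), -d["R"].T@d["t"])
f=d["frame"][:,:,::-1]
cv2.imwrite("pics/t1.png",cv2.convertScaleAbs(cv2.resize(f[120:250,140:320],None,fx=4.4,fy=4.4,interpolation=cv2.INTER_CUBIC),alpha=1.8))
cv2.imwrite("pics/t2.png",cv2.resize(f[135:245,365:475],None,fx=5,fy=5,interpolation=cv2.INTER_CUBIC))
E
```

```text
[[-29.70318562 361.29544508]
 [315.85244891 409.28104009]] [ 0.32732531 -0.07336374  1.15754863]
```

View pics/t1.png

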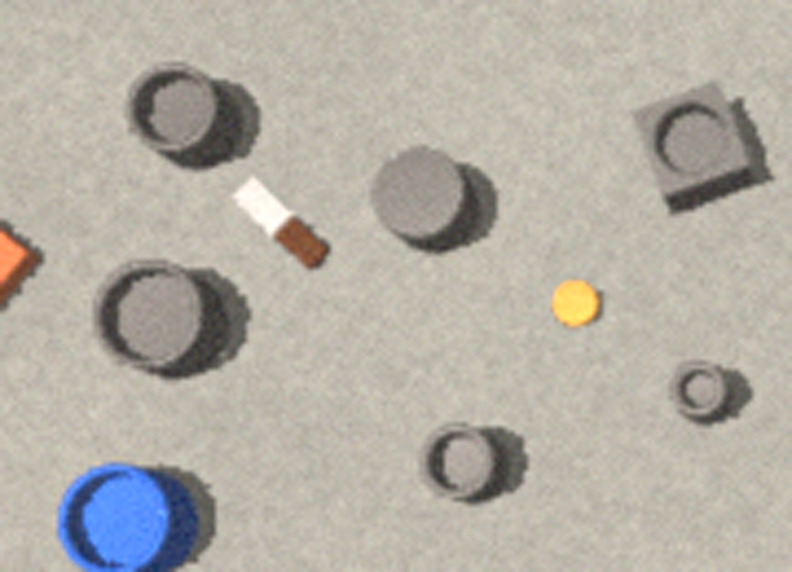

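View pics/t2.png

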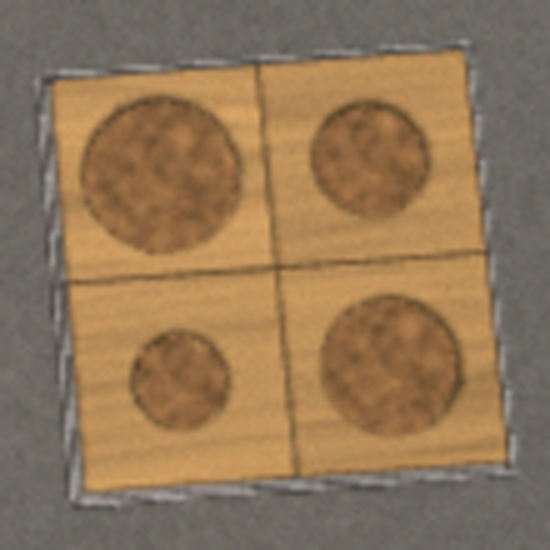

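```bash
cat > m.py <<'E'
from h import *
from scipy.optimize import least_squares
d=pickle.load(open("top0.pkl","rb"));s=pickle.load(open("scene0.pkl","rb"))
M={'m60':(151,315,.06),'m50':(172,108,.05),'m40':(459,461,.04),'m30':(699,390,.03),'puck':(418,193,.05),'sq':(690,143,.05),'blue':(115,518,.06)}
P={}
for k,(x,y,D) in M.items():
    uv=((x+.5)/4.4-.5+140,(y+.5)/4.4-.5+120);P[k]=unproj(d,uv,.05)[0]
W={'60':(161,175),'50':(391,365),'40':(371,158),'30':(181,380)}
Q={k:unproj(d,((x+.5)/5-.5+365,(y+.5)/5-.5+135),.025)[0] for k,(x,y) in W.items()}
E
python3 - <<'E'
from m import *
for k,v in P.items():print(k,v.round(4),np.hypot(*v[:2]).round(3))
for k,v in Q.items():print(k,v.round(4),np.hypot(*v[:2]).round(3))
for a,b in(('60','40'),('60','30'),('40','50'),('30','50'),('60','50'),('40','30')):print(a,b,np.linalg.norm(Q[a]-Q[b]))
t=np.linspace(0,2*np.pi,60);c=np.c_[np.cos(t),np.sin(t),0*t]
for n,im,box,f in(('top',d,(140,120,360,250),3.6),('topw',d,(365,135,475,245),5),('scene',s,(330,200,530,350),4),('scenew',s,(195,160,320,230),6)):
    g=cv2.convertScaleAbs(cv2.resize(im["frame"][box[1]:box[3],box[0]:box[2],::-1],None,fx=f,fy=f,interpolation=cv2.INTER_CUBIC),alpha=1.6)
    def dr(pts,col):
        p=(proj(im,pts)-box[:2]+.5)*f-.5;cv2.polylines(g,[p.round().astype(int)],False,col,1)
    for k,(x,y,D) in M.items():
        if k!='sq':
            dr(P[k]+c*D/2,(0,255,0));dr(P[k]+c*D/2-[0,0,.05],(0,0,255))
    for k,v in Q.items():dr(v+c*(int(k)+16)/2000,(0,255,0))
    cv2.imwrite(f"pics/o_{n}.png",g);print(g.shape)
E
```

```text
m60 [0.506  0.3258 0.05  ] 0.602
m50 [0.6194 0.3176 0.05  ] 0.696
m40 [0.4247 0.1595 0.05  ] 0.454
m30 [0.46   0.0323 0.05  ] 0.461
puck [0.5695 0.1829 0.05  ] 0.598
sq [0.5938 0.0363 0.05  ] 0.595
blue [0.3978 0.3418 0.05  ] 0.525
60 [ 0.5517 -0.2017  0.025 ] 0.587
50 [ 0.4581 -0.3069  0.025 ] 0.551
40 [ 0.5578 -0.302   0.025 ] 0.634
30 [ 0.4528 -0.2078  0.025 ] 0.498
60 40 0.10051527274620514
60 30 0.0990330923307063
40 50 0.09986198850152418
30 50 0.09923471250385424
60 50 0.14078202026914755
40 30 0.14109896851699705
(468, 792, 3)
(550, 550, 3)
(600, 800, 3)
(420, 750, 3)
```

View pics/o_top.png

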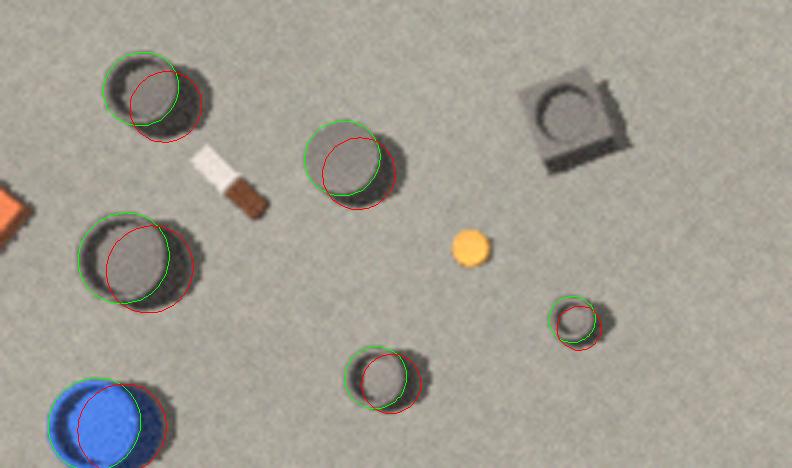

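View pics/o_scene.png

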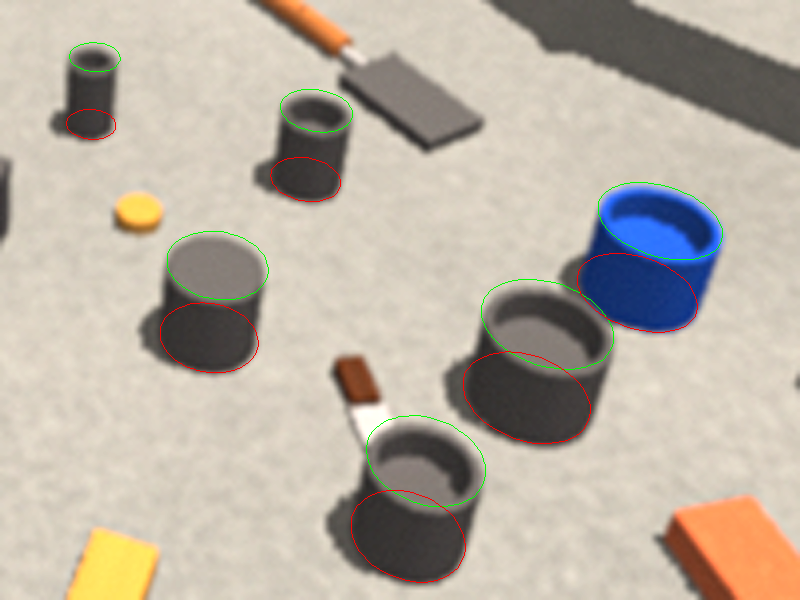

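View pics/o_topw.png

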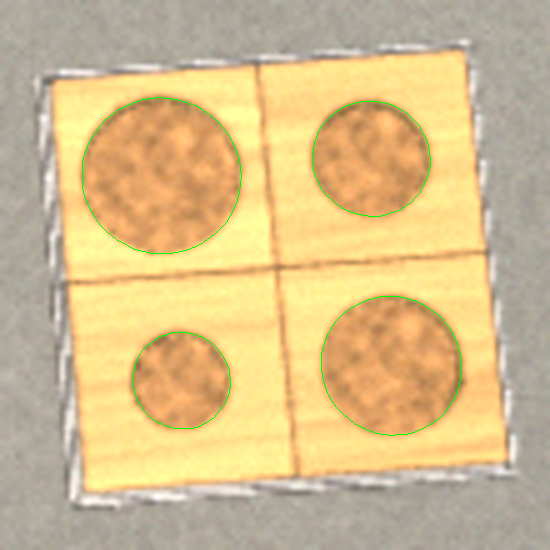

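View pics/o_scenew.png

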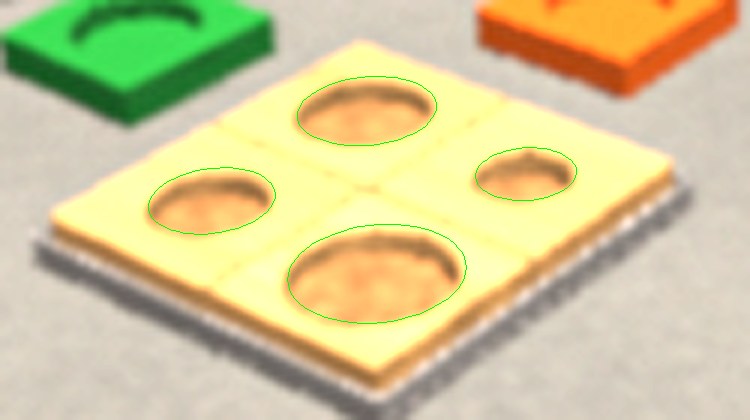

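send_rows:
  commands:
    - [[0.0352,-0.0331,-0.008,0,0,0],[0.0352,-0.0331,-0.008,0,0,0],[0.0352,-0.0331,-0.008,0,0,0],[0.0352,-0.0331,-0.008,0,0,0],[0.0352,-0.0331,-0.008,0,0,0],[0.0352,-0.0331,-0.008,0,0,0],[0.0352,-0.0331,-0.008,0,0,0],[0.0352,-0.0331,-0.008,0,0,0],[0.0352,-0.0331,-0.008,0,0,0],[0.0352,-0.0331,-0.008,0,0,0]]
  claw: 1

```text
time_s: 1.35
position: [0.5065, 0.325, 0.13]
tool_rot: [-3.141, -0.0, 2.912]
ft_force: [0.1, 1.4, -0.1]
gripper_width: 0.0854
```

send_rows:
  commands:
    - [[0,0.0005,-0.02,0,0,0],[0,0,-0.02,0,0,0],[0,0,-0.02,0,0,0],[0,0,-0.02,0,0,0],[0,0,-0.015,0,0,0],[0,0,-0.01,0,0,0],[0,0,-0.007,0,0,0],[0,0,-0.004,0,0,0],[0,0,0,0,0,0],[0,0,0,0,0,0]]

```text
time_s: 2.6
position: [0.506, 0.327, 0.0149]
tool_rot: [3.141, 0.0, 2.912]
ft_force: [-0.5, -0.2, -0.7]
gripper_width: 0.0852
```

send_rows:
  commands:
    - [[0,0,0,0,0,0],[0,0,0,0,0,0],[0,0,0,0,0,0],[0,0,0,0,0,0],[0,0,0,0,0,0],[0,0,0,0,0,0],[0,0,0,0,0,0],[0,0,0,0,0,0],[0,0,0,0,0,0],[0,0,0,0,0,0]]
  claw: -1

```text
time_s: 3.85
position: [0.5062, 0.3273, 0.0154]
tool_rot: [3.14, 0.001, 2.912]
ft_force: [-1.5, -0.8, 5.3]
gripper_width: 0.057
```

Run:
```python
from plant import *
import cv2
for n,b in(("scene",(360,120,600,340)),("top",(100,60,400,300))):
    d=get_image(n);f=d["frame"][b[1]:b[3],b[0]:b[2],::-1]
    cv2.imwrite(f"pics/{n}1.png",cv2.convertScaleAbs(cv2.resize(f,None,fx=2.5,fy=2.5,interpolation=cv2.INTER_CUBIC),alpha=1.6))
```

```text
(no output)
```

View pics/scene1.png

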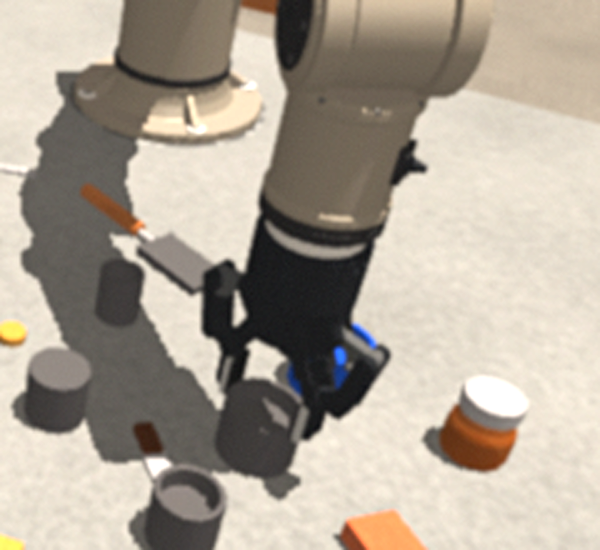

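send_rows:
  commands:
    - [[0,0,0.005,0,0,0],[0,0,0.01,0,0,0],[0,0,0.015,0,0,0],[0,0,0.02,0,0,0],[0,0,0.02,0,0,0],[0,0,0.02,0,0,0],[0,0,0.02,0,0,0],[0,0,0.01,0,0,0],[0,0,0.005,0,0,0],[0,0,0,0,0,0]]

```text
time_s: 5.2
position: [0.5057, 0.3267, 0.1395]
tool_rot: [-3.142, -0.0, 2.912]
ft_force: [1.1, 0.1, -1.9]
gripper_width: 0.0567
```

Run:
```python
from plant import *
import cv2
for n,b in(("scene",(360,80,600,300)),):
    d=get_image(n);f=d["frame"][b[1]:b[3],b[0]:b[2],::-1]
    cv2.imwrite(f"pics/{n}2.png",cv2.convertScaleAbs(cv2.resize(f,None,fx=2.5,fy=2.5,interpolation=cv2.INTER_CUBIC),alpha=2))
```

```text
(no output)
```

View pics/scene2.png

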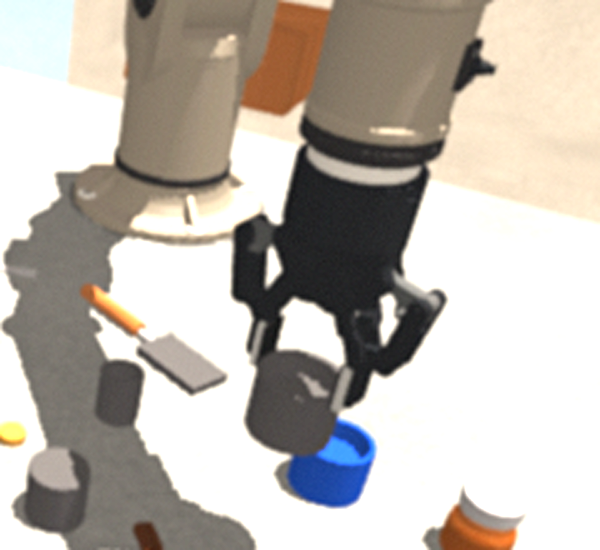

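```bash
cat > ov.py <<'E'
import sys
from plant import *
from h import *
def ov(name,x,y,z,D,out,n="scene",b=(360,80,600,300),f=2.5,a=2):
    d=get_image(n);g=cv2.convertScaleAbs(cv2.resize(d["frame"][b[1]:b[3],b[0]:b[2],::-1],None,fx=f,fy=f,interpolation=cv2.INTER_CUBIC),alpha=a)
    t=np.linspace(0,2*np.pi,60);c=np.c_[np.cos(t),np.sin(t),0*t]*D/2
    for h,col in((0,(0,0,255)),(.05,(0,255,0))):
        p=(proj(d,c+[x,y,z+h])-b[:2]+.5)*f-.5;cv2.polylines(g,[p.round().astype(int)],False,col,1)
    cv2.imwrite(out,g)
E
python3 -c "
from ov import *
ov('',.5057,.3262,.124,.06,'pics/s3.png',b=(420,180,540,280),f=5,a=3)"
```

```text
(no output)
```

View pics/s3.png

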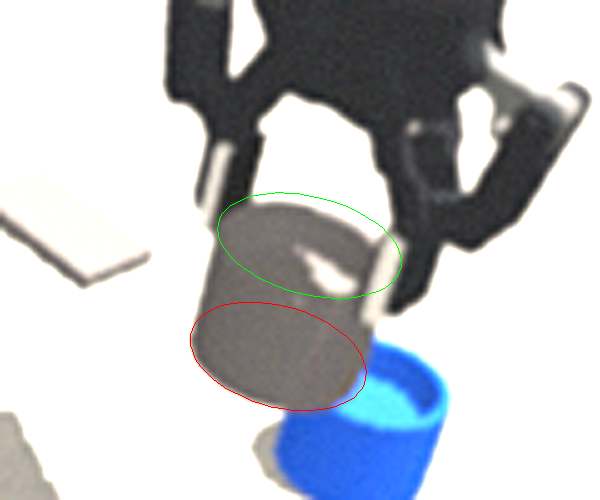

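send_rows:
  commands:
    - [[0.001,-0.015,0,0,0,0],[0.003,-0.03,0,0,0,0],[0.004,-0.042,0,0,0,0],[0.004,-0.042,0,0,0,0],[0.004,-0.042,0,0,0,0],[0.004,-0.042,0,0,0,0],[0.004,-0.042,0,0,0,0],[0.004,-0.042,0,0,0,0],[0.004,-0.042,0,0,0,0],[0.004,-0.042,0,0,0,0]]

```text
time_s: 6.55
position: [0.5409, -0.0568, 0.1393]
tool_rot: [-3.141, -0.001, 2.911]
ft_force: [-0.1, -0.5, -1.9]
gripper_width: 0.0562
```

send_rows:
  commands:
    - [[0.004,-0.042,0,0,0,0],[0.004,-0.042,0,0,0,0],[0.001,-0.04,-0.005,0,0,0],[0.001,-0.023,-0.01,0,0,0],[0,0,-0.02,0,0,0],[0,0,-0.02,0,0,0],[0,0,-0.015,0,0,0],[0,0,-0.01,0,0,0],[0,0,0,0,0,0],[0,0,0,0,0,0]]

```text
time_s: 7.8
position: [0.5522, -0.2014, 0.0601]
tool_rot: [-3.142, 0.001, 2.912]
ft_force: [0.3, 0.7, -0.9]
gripper_width: 0.0565
```

send_rows:
  commands:
    - [[-0.0005,0,-0.009,0,0,0],[0,0,-0.008,0,0,0],[0,0,-0.006,0,0,0],[0,0,-0.004,0,0,0],[0,0,-0.003,0,0,0],[0,0,-0.002,0,0,0],[0,0,-0.001,0,0,0],[0,0,-0.001,0,0,0],[0,0,0,0,0,0],[0,0,0,0,0,0]]

```text
time_s: 9.05
position: [0.5513, -0.2013, 0.0264]
tool_rot: [3.141, 0.0, 2.912]
ft_force: [-3.8, 1.6, 6.1]
gripper_width: 0.0567
```

```bash
python3 -c "
from ov import *
ov('',.5517,-.2017,.011,.06,'pics/s4.png',b=(195,120,315,230),f=5,a=1.6)"
```

```text
(no output)
```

View pics/s4.png

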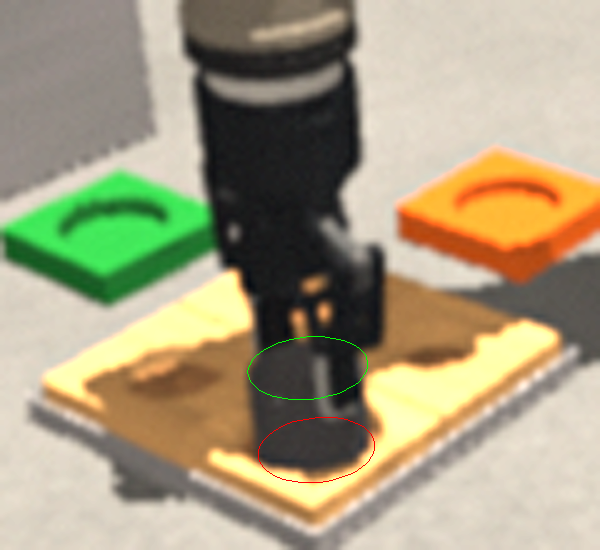

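send_rows:
  commands:
    - [[0,0,0,0,0,0],[0,0,0,0,0,0],[0,0,0,0,0,0],[0,0,0,0,0,0],[0,0,0,0,0,0],[0,0,0.005,0,0,0],[0,0,0.015,0,0,0],[0,0,0.03,0,0,0],[0,0,0.03,0,0,0],[0,0,0.03,0,0,0]]
  claw: 1

```text
time_s: 10.35
position: [0.5514, -0.2013, 0.1377]
tool_rot: [3.142, 0.001, 2.912]
ft_force: [0.6, -0.3, 0.7]
gripper_width: 0.0854
```

send_rows:
  commands:
    - [[0.004,0.03,0,0,0,0],[0.006,0.045,0,0,0,0],[0.006,0.045,0,0,0,0],[0.006,0.045,0,0,0,0],[0.006,0.045,0,0,0,0],[0.006,0.045,0,0,0,0],[0.006,0.045,0,0,0,0],[0.006,0.045,0,0,0,0],[0.006,0.045,0,0,0,0],[0.006,0.045,0,0,0,0]]

```text
time_s: 11.6
position: [0.6096, 0.2352, 0.1369]
tool_rot: [3.141, 0.001, 2.912]
ft_force: [0.6, -0.6, -0.1]
gripper_width: 0.0854
```

```bash
python3 -c "
from ov import *
ov('',.5517,-.2017,.011,.06,'pics/s5.png',b=(195,150,315,240),f=5,a=1.6)
ov('',.5517,-.2017,.011,.06,'pics/t5.png',n='top',b=(365,135,475,245),f=5,a=1.6)"
```

```text
(no output)
```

View pics/s5.png

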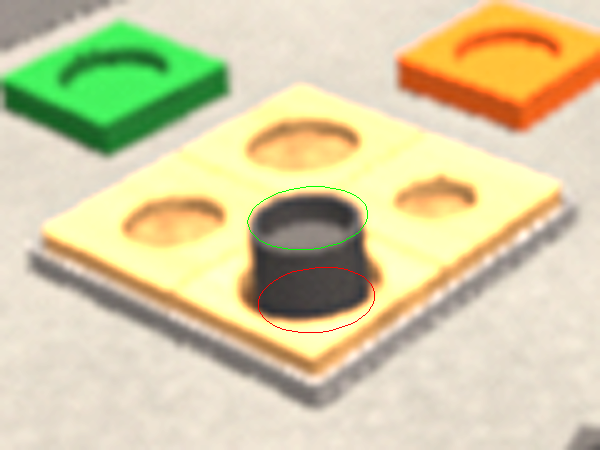

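View pics/t5.png

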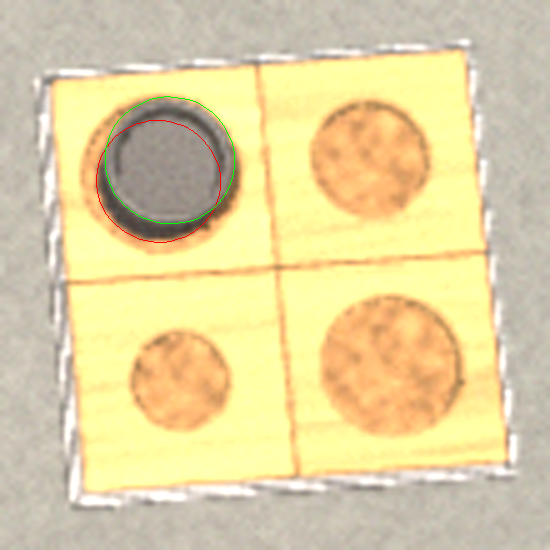

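send_rows:
  commands:
    - [[0.004,0.036,0,0,0,0],[0.004,0.03,-0.005,0,0,0],[0.002,0.0164,-0.015,0,0,0],[0,0,-0.025,0,0,0],[0,0,-0.025,0,0,0],[0,0,-0.025,0,0,0],[0,0,-0.015,0,0,0],[0,0,-0.009,0,0,0],[0,0,-0.005,0,0,0],[0,0,0,0,0,0]]

```text
time_s: 12.95
position: [0.6194, 0.3162, 0.0117]
tool_rot: [3.141, 0.0, 2.912]
ft_force: [-0.1, -0.2, 0.1]
gripper_width: 0.0858
```

send_rows:
  commands:
    - [[0,0,0,0,0,0],[0,0,0,0,0,0],[0,0,0,0,0,0],[0,0,0,0,0,0],[0,0,0,0,0,0],[0,0,0,0,0,0],[0,0,0,0,0,0],[0,0,0,0,0,0],[0,0,0,0,0,0],[0,0,0,0,0,0]]
  claw: -1

```text
time_s: 14.2
position: [0.6199, 0.3167, 0.0129]
tool_rot: [3.14, 0.001, 2.912]
ft_force: [-1.4, -0.1, 5.7]
gripper_width: 0.048
```

send_rows:
  commands:
    - [[0,0,0.005,0,0,0],[0,0,0.01,0,0,0],[0,0,0.015,0,0,0],[0,0,0.02,0,0,0],[0,0,0.02,0,0,0],[0,0,0.02,0,0,0],[0,0,0.02,0,0,0],[0,0,0.01,0,0,0],[0,0,0.005,0,0,0],[0,0,0,0,0,0]]

```text
time_s: 15.45
position: [0.6191, 0.3161, 0.1363]
tool_rot: [-3.141, -0.0, 2.912]
ft_force: [0.5, 0.5, -1.4]
gripper_width: 0.0481
```

```bash
python3 -c "
from ov import *
ov('',.6194,.3176,.125,.05,'pics/s6.png',b=(370,180,490,280),f=5,a=3)"
```

```text
(no output)
```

View pics/s6.png

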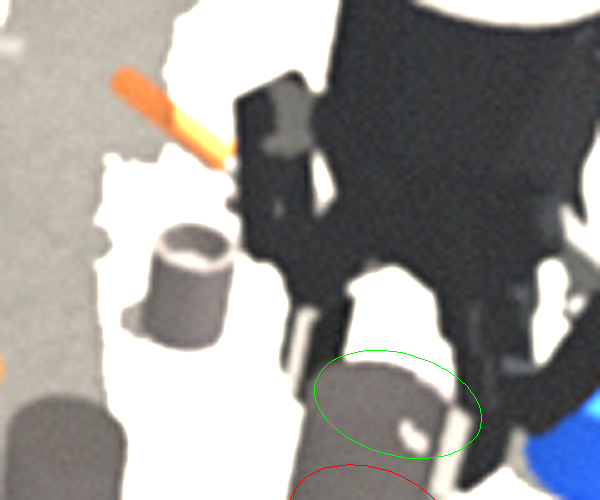

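send_rows:
  commands:
    - [[-0.004,-0.015,0,0,0,0],[-0.008,-0.03,0,0,0,0],[-0.011,-0.042,0,0,0,0],[-0.011,-0.042,0,0,0,0],[-0.011,-0.042,0,0,0,0],[-0.011,-0.042,0,0,0,0],[-0.011,-0.042,0,0,0,0],[-0.011,-0.042,0,0,0,0],[-0.011,-0.042,0,0,0,0],[-0.011,-0.042,0,0,0,0]]

```text
time_s: 16.75
position: [0.5176, -0.0671, 0.1362]
tool_rot: [-3.141, -0.001, 2.911]
ft_force: [0.1, 0.7, -2.1]
gripper_width: 0.0483
```

send_rows:
  commands:
    - [[-0.011,-0.042,0,0,0,0],[-0.011,-0.042,0,0,0,0],[-0.011,-0.042,0,0,0,0],[-0.011,-0.042,0,0,0,0],[-0.011,-0.042,0,0,0,0],[-0.004,-0.02,0,0,0,0],[-0.002,-0.012,-0.01,0,0,0],[0,0,-0.02,0,0,0],[0,0,-0.01,0,0,0],[0,0,0,0,0,0]]

```text
time_s: 18.0
position: [0.4576, -0.3059, 0.0954]
tool_rot: [3.141, -0.002, 2.913]
ft_force: [0.2, 0.7, -1.6]
gripper_width: 0.0477
```

send_rows:
  commands:
    - [[0.0005,-0.001,-0.015,0,0,0],[0,0,-0.015,0,0,0],[0,0,-0.015,0,0,0],[0,0,-0.01,0,0,0],[0,0,-0.007,0,0,0],[0,0,-0.004,0,0,0],[0,0,-0.003,0,0,0],[0,0,-0.002,0,0,0],[0,0,-0.001,0,0,0],[0,0,0,0,0,0]]

```text
time_s: 19.25
position: [0.4588, -0.3078, 0.0246]
tool_rot: [3.142, 0.0, 2.912]
ft_force: [0.0, -0.3, -1.2]
gripper_width: 0.0481
```

send_rows:
  commands:
    - [[-0.0005,0.0005,-0.001,0,0,0],[0,0,-0.001,0,0,0],[0,0,0,0,0,0],[0,0,0,0,0,0],[0,0,0,0,0,0],[0,0,0,0,0,0],[0,0,0,0,0,0],[0,0,0,0,0,0],[0,0,0,0,0,0],[0,0,0,0,0,0]]

```text
time_s: 20.5
position: [0.4586, -0.3076, 0.0238]
tool_rot: [3.141, 0.001, 2.912]
ft_force: [-3.1, 1.6, 11.6]
gripper_width: 0.0482
```

send_rows:
  commands:
    - [[0,0,0,0,0,0],[0,0,0,0,0,0],[0,0,0,0,0,0],[0,0,0,0,0,0],[0,0,0,0,0,0],[0,0,0.005,0,0,0],[0,0,0.015,0,0,0],[0,0,0.03,0,0,0],[0,0,0.03,0,0,0],[0,0,0.03,0,0,0]]
  claw: 0.75

```text
time_s: 21.75
position: [0.4583, -0.3075, 0.1346]
tool_rot: [-3.141, 0.001, 2.911]
ft_force: [0.2, 0.0, 0.3]
gripper_width: 0.0744
```

send_rows:
  commands:
    - [[0.01,0.025,0,0,0,0],[0.01,0.04,0,0,0,0],[0.008,0.042,0,0,0,0],[0.004,0.043,0,0,0,0],[0,0.043,0,0,0,0],[0,0.043,0,0,0,0],[-0.005,0.043,0,0,0,0],[-0.01,0.043,0,0,0,0],[-0.01,0.043,0,0,0,0],[-0.01,0.035,0,0,0,0]]

```text
time_s: 23.0
position: [0.4552, 0.0944, 0.1337]
tool_rot: [3.141, 0.001, 2.913]
ft_force: [0.8, -0.5, 0.3]
gripper_width: 0.0744
```

```bash
python3 -c "
from ov import *
ov('',.4581,-.3069,.011,.05,'pics/s7.png',b=(195,150,315,240),f=5,a=1.6)
ov('',.4581,-.3069,.011,.05,'pics/t7.png',n='top',b=(365,135,475,245),f=5,a=1.6)"
```

```text
(no output)
```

View pics/s7.png

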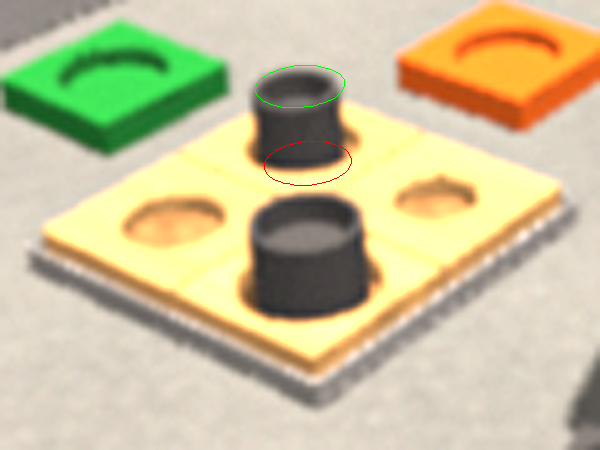

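View pics/t7.png

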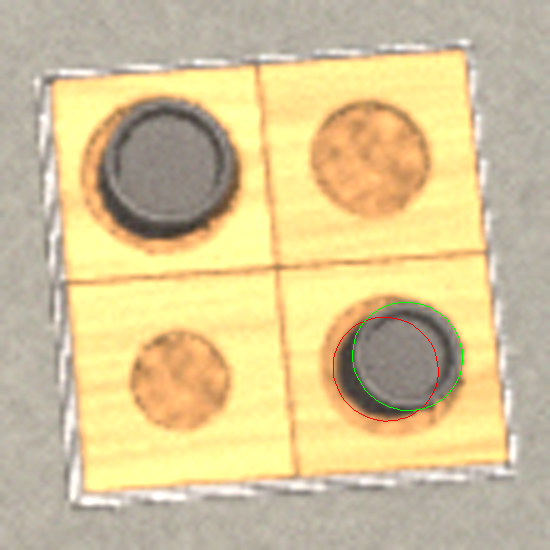

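send_rows:
  commands:
    - [[-0.014,0.03,0,0,0,0],[-0.012,0.025,-0.005,0,0,0],[-0.0045,0.01,-0.016,0,0,0],[0,0,-0.025,0,0,0],[0,0,-0.025,0,0,0],[0,0,-0.023,0,0,0],[0,0,-0.014,0,0,0],[0,0,-0.008,0,0,0],[0,0,-0.004,0,0,0],[0,0,0,0,0,0]]

```text
time_s: 24.35
position: [0.425, 0.1577, 0.0127]
tool_rot: [3.141, 0.0, 2.912]
ft_force: [0.2, 0.3, 0.6]
gripper_width: 0.0749
```

send_rows:
  commands:
    - [[0,0,0,0,0,0],[0,0,0,0,0,0],[0,0,0,0,0,0],[0,0,0,0,0,0],[0,0,0,0,0,0],[0,0,0,0,0,0],[0,0,0,0,0,0],[0,0,0,0,0,0],[0,0,0,0,0,0],[0,0,0,0,0,0]]
  claw: -1

```text
time_s: 25.6
position: [0.4251, 0.1579, 0.0133]
tool_rot: [3.141, 0.001, 2.912]
ft_force: [-1.8, -0.9, 9.1]
gripper_width: 0.0374
```

send_rows:
  commands:
    - [[0,0,0.005,0,0,0],[0,0,0.01,0,0,0],[0,0,0.015,0,0,0],[0,0,0.02,0,0,0],[0,0,0.02,0,0,0],[0,0,0.02,0,0,0],[0,0,0.02,0,0,0],[0,0,0.01,0,0,0],[0,0,0.005,0,0,0],[0,0,0,0,0,0]]

```text
time_s: 26.85
position: [0.4246, 0.1576, 0.1375]
tool_rot: [3.142, -0.0, 2.912]
ft_force: [0.5, -0.7, -1.3]
gripper_width: 0.0374
```

```bash
python3 -c "
from ov import *
ov('',.4247,.1595,.125,.04,'pics/s8.png',b=(350,130,470,230),f=5,a=3)"
```

```text
(no output)
```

View pics/s8.png

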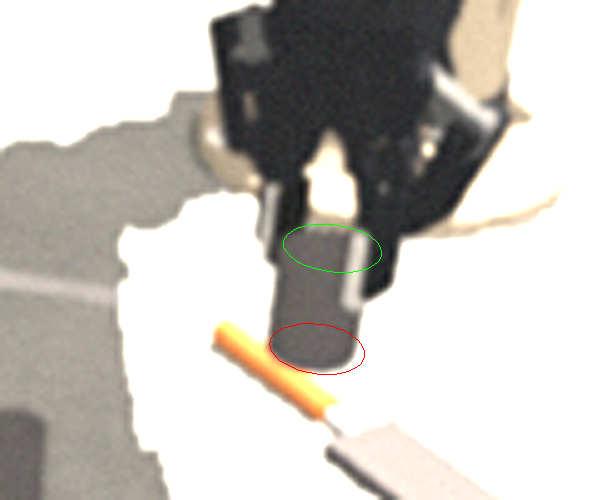

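send_rows:
  commands:
    - [[0.006,-0.014,0,0,0,0],[0.0102,-0.0306,0,0,0,0],[0.012,-0.04,0,0,0,0],[0.012,-0.04,0,0,0,0],[0.012,-0.04,0,0,0,0],[0.012,-0.04,0,0,0,0],[0.012,-0.04,0,0,0,0],[0.012,-0.04,0,0,0,0],[0.012,-0.04,0,0,0,0],[0.012,-0.04,0,0,0,0]]

```text
time_s: 28.15
position: [0.5364, -0.2095, 0.1369]
tool_rot: [-3.141, -0.001, 2.911]
ft_force: [1.0, 0.5, -1.5]
gripper_width: 0.0376
```

send_rows:
  commands:
    - [[0.01,-0.04,0,0,0,0],[0.007,-0.035,0,0,0,0],[0.003,-0.013,0,0,0,0],[0.001,-0.007,0,0,0,0],[0,0,-0.02,0,0,0],[0,0,-0.02,0,0,0],[0,0,-0.02,0,0,0],[0,0,-0.01,0,0,0],[0,0,-0.005,0,0,0],[0,0,0,0,0,0]]

```text
time_s: 29.4
position: [0.558, -0.302, 0.0624]
tool_rot: [-3.142, -0.0, 2.912]
ft_force: [0.3, 0.0, -0.5]
gripper_width: 0.0376
```

send_rows:
  commands:
    - [[0,0,-0.01,0,0,0],[0,0,-0.01,0,0,0],[0,0,-0.006,0,0,0],[0,0,-0.005,0,0,0],[0,0,-0.003,0,0,0],[0,0,-0.002,0,0,0],[0,0,-0.0015,0,0,0],[0,0,-0.0015,0,0,0],[0,0,0,0,0,0],[0,0,0,0,0,0]]

```text
time_s: 30.65
position: [0.5582, -0.302, 0.0245]
tool_rot: [3.141, 0.001, 2.912]
ft_force: [-2.3, 1.4, 6.6]
gripper_width: 0.0374
```

send_rows:
  commands:
    - [[0,0,0,0,0,0],[0,0,0,0,0,0],[0,0,0,0,0,0],[0,0,0,0,0,0],[0,0,0,0,0,0],[0,0,0.005,0,0,0],[0,0,0.015,0,0,0],[0,0,0.03,0,0,0],[0,0,0.03,0,0,0],[0,0,0.03,0,0,0]]
  claw: 0.5

```text
time_s: 31.9
position: [0.5581, -0.3021, 0.1358]
tool_rot: [-3.141, 0.001, 2.912]
ft_force: [0.0, -0.3, 1.1]
gripper_width: 0.0639
```

send_rows:
  commands:
    - [[-0.008,0.026,0,0,0,0],[-0.012,0.042,0,0,0,0],[-0.012,0.042,0,0,0,0],[-0.012,0.042,0,0,0,0],[-0.012,0.042,0,0,0,0],[-0.012,0.042,0,0,0,0],[-0.012,0.042,0,0,0,0],[-0.01,0.03,0,0,0,0],[-0.008,0.0256,0,0,0,0],[0,0,0,0,0,0]]

```text
time_s: 33.15
position: [0.4599, 0.0336, 0.1345]
tool_rot: [3.14, 0.001, 2.915]
ft_force: [0.2, -0.5, -0.2]
gripper_width: 0.0644
```

```bash
python3 -c "
from ov import *
ov('',.5578,-.302,.011,.04,'pics/s9.png',b=(195,150,315,240),f=5,a=1.6)
ov('',.5578,-.302,.011,.04,'pics/t9.png',n='top',b=(365,135,475,245),f=5,a=1.6)
ov('',.46,.032,0,.03,'pics/u9.png',b=(290,130,410,250),f=5,a=2)"
```

```text
(no output)
```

View pics/s9.png

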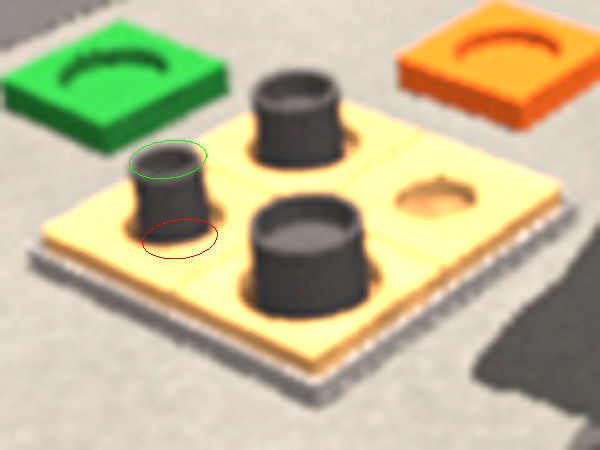

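View pics/t9.png

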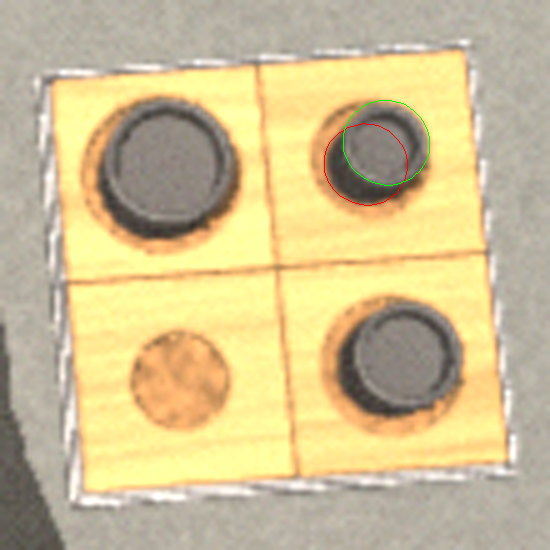

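View pics/u9.png

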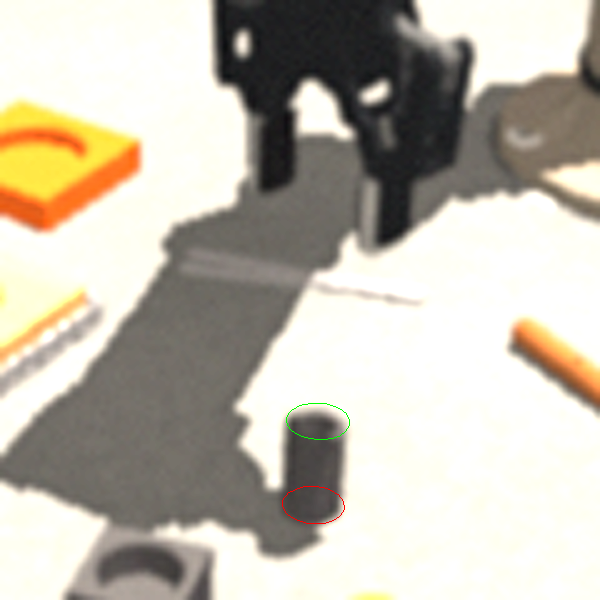

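send_rows:
  commands:
    - [[0,-0.0015,-0.01,0,0,0],[0,0,-0.02,0,0,0],[0,0,-0.025,0,0,0],[0,0,-0.025,0,0,0],[0,0,-0.02,0,0,0],[0,0,-0.012,0,0,0],[0,0,-0.006,0,0,0],[0,0,-0.003,0,0,0],[0,0,0,0,0,0],[0,0,0,0,0,0]]

```text
time_s: 34.55
position: [0.4603, 0.0303, 0.013]
tool_rot: [3.141, 0.001, 2.912]
ft_force: [-0.7, -0.9, -0.8]
gripper_width: 0.0641
```

send_rows:
  commands:
    - [[0,0,0,0,0,0],[0,0,0,0,0,0],[0,0,0,0,0,0],[0,0,0,0,0,0],[0,0,0,0,0,0],[0,0,0,0,0,0],[0,0,0,0,0,0],[0,0,0,0,0,0],[0,0,0,0,0,0],[0,0,0,0,0,0]]
  claw: -1

```text
time_s: 35.8
position: [0.4603, 0.0302, 0.013]
tool_rot: [3.141, 0.001, 2.912]
ft_force: [-0.9, 0.3, 5.2]
gripper_width: 0.0278
```

send_rows:
  commands:
    - [[0,0,0.005,0,0,0],[0,0,0.01,0,0,0],[0,0,0.015,0,0,0],[0,0,0.02,0,0,0],[0,0,0.02,0,0,0],[0,0,0.02,0,0,0],[0,0,0.02,0,0,0],[0,0,0.01,0,0,0],[0,0,0.005,0,0,0],[0,0,0,0,0,0]]

```text
time_s: 37.05
position: [0.4598, 0.0302, 0.1375]
tool_rot: [3.141, 0.0, 2.912]
ft_force: [0.1, -0.7, -1.0]
gripper_width: 0.0278
```

```bash
python3 -c "
from ov import *
ov('',.46,.0315,.125,.03,'pics/s10.png',b=(300,110,420,210),f=5,a=3)"
```

```text
(no output)
```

View pics/s10.png

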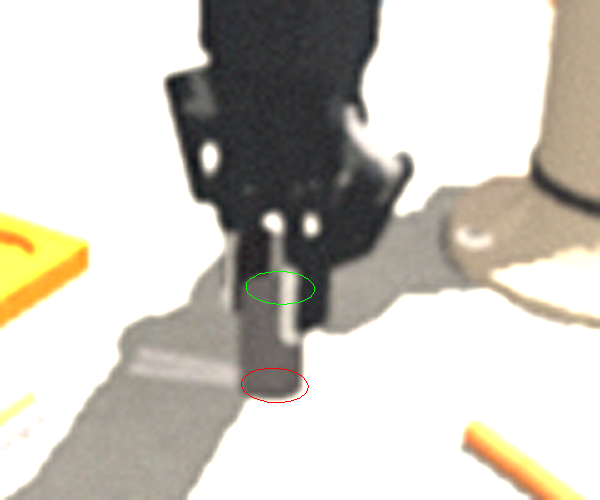

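send_rows:
  commands:
    - [[-0.001,-0.02,0,0,0,0],[-0.001,-0.035,0,0,0,0],[-0.001,-0.04,0,0,0,0],[-0.001,-0.04,0,0,0,0],[-0.001,-0.04,0,0,0,0],[-0.001,-0.035,0,0,0,0],[-0.001,-0.02,-0.01,0,0,0],[0,-0.008,-0.02,0,0,0],[0,0,-0.025,0,0,0],[0,0,-0.02,0,0,0]]

```text
time_s: 38.35
position: [0.4521, -0.2078, 0.0608]
tool_rot: [-3.141, -0.002, 2.911]
ft_force: [0.1, -0.2, 0.1]
gripper_width: 0.0277
```

send_rows:
  commands:
    - [[0,0,-0.01,0,0,0],[0,0,-0.009,0,0,0],[0,0,-0.008,0,0,0],[0,0,-0.004,0,0,0],[0,0,-0.003,0,0,0],[0,0,-0.002,0,0,0],[0,0,-0.0015,0,0,0],[0,0,-0.001,0,0,0],[0,0,0,0,0,0],[0,0,0,0,0,0]]

```text
time_s: 39.6
position: [0.453, -0.2078, 0.0241]
tool_rot: [3.142, 0.0, 2.912]
ft_force: [-0.7, 0.3, 0.6]
gripper_width: 0.0279
```

One more millimetre, then release.

send_rows:
  commands:
    - [[0,0,-0.0008,0,0,0],[0,0,-0.0007,0,0,0],[0,0,0,0,0,0],[0,0,0,0,0,0],[0,0,0,0,0,0],[0,0,0,0,0,0],[0,0,0,0,0,0],[0,0,0,0,0,0],[0,0,0,0,0,0],[0,0,0,0,0,0]]

```text
time_s: 40.85
position: [0.4538, -0.208, 0.0238]
tool_rot: [3.141, 0.002, 2.912]
ft_force: [-2.5, 2.4, 14.8]
gripper_width: 0.0279
```

send_rows:
  commands:
    - [[0,0,0,0,0,0],[0,0,0,0,0,0],[0,0,0,0,0,0],[0,0,0,0,0,0],[0,0,0,0,0,0],[0,0,0.005,0,0,0],[0,0,0.015,0,0,0],[0,0,0.03,0,0,0],[0,0,0.03,0,0,0],[0,0,0.03,0,0,0]]
  claw: 0.2

```text
time_s: 42.1
position: [0.453, -0.208, 0.1345]
tool_rot: [3.142, 0.001, 2.912]
ft_force: [0.8, -0.2, -0.7]
gripper_width: 0.0513
```

send_rows:
  commands:
    - [[0.002,0.03,0.01,0,0,0],[0.002,0.04,0.01,0,0,0],[0.002,0.04,0.01,0,0,0],[0.002,0.04,0.01,0,0,0],[0.002,0.04,0.01,0,0,0],[0.002,0.04,0,0,0,0],[0,0.03,0,0,0,0],[0,0,0,0,0,0],[0,0,0,0,0,0],[0,0,0,0,0,0]]

```text
time_s: 43.35
position: [0.465, 0.0509, 0.1828]
tool_rot: [-3.141, 0.0, 2.91]
ft_force: [-0.1, -1.1, -0.3]
gripper_width: 0.051
```

```bash
python3 -c "
from ov import *
ov('',.4528,-.2078,.011,.03,'pics/s11.png',b=(195,150,315,240),f=5,a=1.6)
ov('',.4528,-.2078,.011,.03,'pics/t11.png',n='top',b=(365,135,475,245),f=5,a=1.6)
ov('',.5695,.1829,0,.05,'pics/u11.png',n='top',b=(140,100,360,260),f=3.5,a=1.8)"
```

```text
(no output)
```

View pics/s11.png

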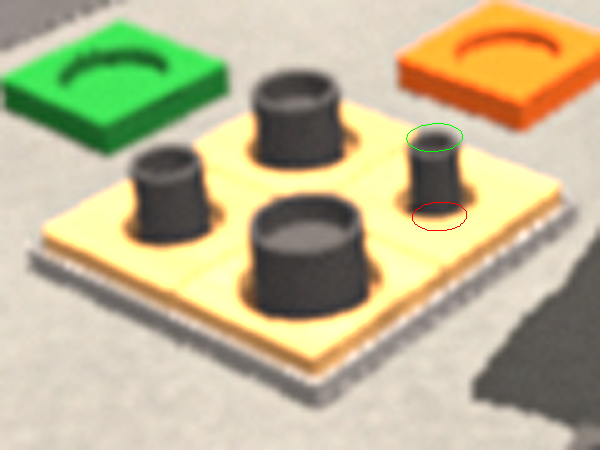

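View pics/t11.png

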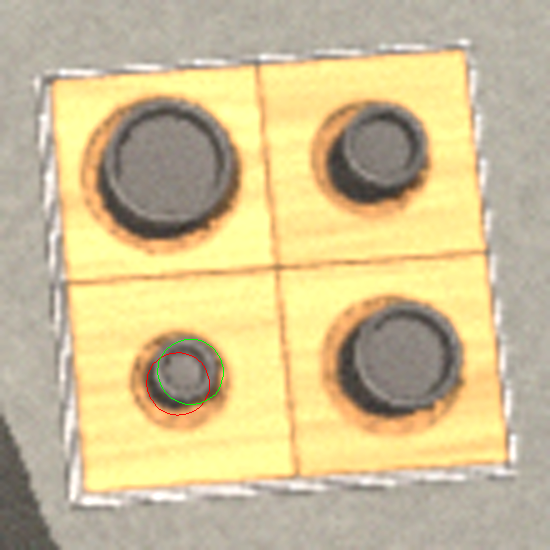

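View pics/u11.png

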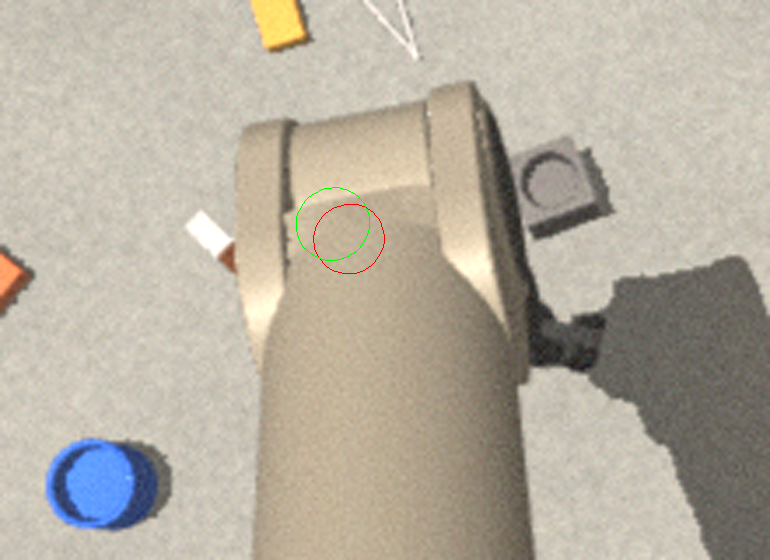

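```bash
python3 -c "
from ov import *
ov('',.5695,.1829,0,.05,'pics/s12.png',b=(280,200,440,320),f=5,a=1.8)"
```

```text
(no output)
```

View pics/s12.png

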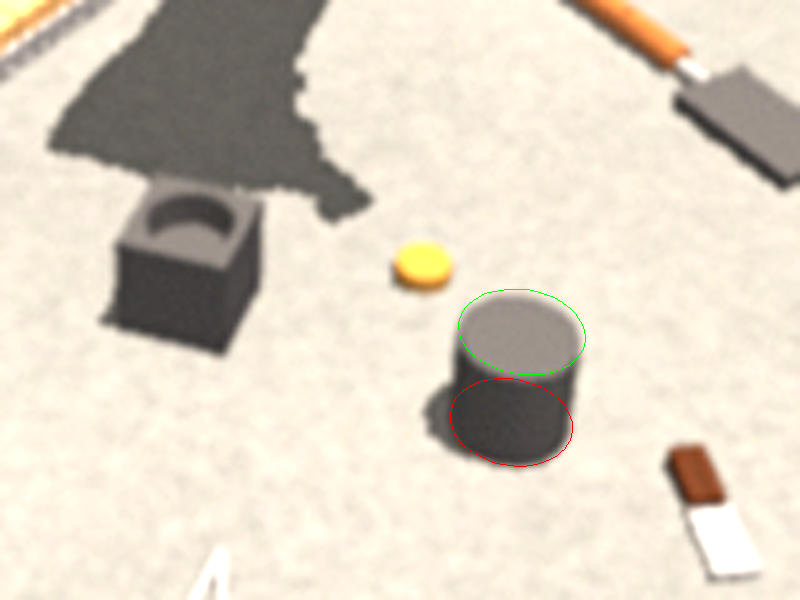

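The puck (around pixel 520,380) and the square mould (around 190,260) are both undisturbed, so I'm handing in.

```bash
python3 -c "
from plant import *
print(finish_job())"
```

```text
the job is handed in; nothing more can be done
None
```

All four round moulds (60, 50, 40 and 30 mm) are in their matching wells, each lowered until the wrist force showed contact before I released it. I handed the job in at about 43.5 s.

- **Placement:** the last pictures show each mould upright, hollow up, in the right well. The top camera puts them within about 2 mm of the well centres. The scene camera shows the same moulds about 3–4 mm off in one shared direction. I put this down to calibration disagreement between the two cameras; either reading is inside the 12 mm limit.
- **Puck and square mould:** I never touched them. The puck still matches its starting outline in the scene camera. The square mould looks undisturbed, though I only checked it by eye, not against a measured outline.
- **Not measured:** I did not measure underside height or tilt once the moulds were seated. I judged them from the pictures, the contact force and the TCP height.
- **Gripper reading:** the width read 2–3 mm below each mould's nominal diameter on every grasp, which I took as a sensor offset. All the grasps held.

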